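Set both vents of a dashboard vent unit to half open

TASK

A used dashboard centre vent unit lies face up on the stores bench, to be photographed for stock with both vents half open; at present its left vent is shut and its right vent fully open. Press a fingertip on top of each of the two knurled thumbwheels between the vents and roll it to its middle click: the left wheel one click away from you, the right wheel one click back towards you. Do not force the wheels, shift or lift the unit, push the hazard switch between the wheels, or disturb the other things on the bench.

Things in the scene. Friction and masses are not known exactly. Their poses are not given: they have to be found in the camera images.
- unit: loose vent unit, black plastic, 330 (y) x 110 (x), fascia 85 above the bench, about 1 kg, standing on two duct stubs. Origin: centre of its underside, on the bench; +x away from the robot, +y to the left vent. Vents at y = +105 and -105 (vanes over white flaps, flat when shut, on edge when open); thumbwheels at y = +36 and -36, tops 10 above the fascia; hazard switch between them, 7 lower than the wheel tops
- left_crown (a point): top of the left (the unit's y = +36) thumbwheel, mid-width; fixed to the unit, with its axes. The wheel is a knurled black disc, radius 28, 14 wide, axle level along the unit's y; its rim stands 10 out of a slot in the fascia. It has a grippy rubber tread: a flat fingertip pressed on its top with 3 to 6 N and moved along x rolls it without slip, 28 mm of travel per rad; its axle does not give
- right_crown (a point): top of the right (the unit's y = -36) thumbwheel, mid-width; fixed to the unit, with its axes. The wheel is a knurled black disc, radius 28, 14 wide, axle level along the unit's y; its rim stands 10 out of a slot in the fascia. It has a grippy rubber tread: a flat fingertip pressed on its top with 3 to 6 N and moved along x rolls it without slip, 28 mm of travel per rad; its axle does not give
- left_wheel (a joint): left thumbwheel: 0 = vent shut, 0.524 = middle click, half open, 1.047 = fully open. Only these three clicks; let go, it springs to the nearest (peaks at 0.26 and 0.79). Grows as the wheel's top rolls towards the unit's +x. Starts near 0 (shut). Needs about 1 N along the rim. A white line on the rim is on top, level with a white tick, at the middle click; shut, it is 14 mm nearer -x; open, nearer +x
- right_wheel (a joint): right thumbwheel: 0 = vent shut, 0.524 = middle click, half open, 1.047 = fully open. Only these three clicks; let go, it springs to the nearest (peaks at 0.26 and 0.79). Grows as the wheel's top rolls towards the unit's +x. Starts near 1.047 (open). Needs about 1 N along the rim. A white line on the rim is on top, level with a white tick, at the middle click; shut, it is 14 mm nearer -x; open, nearer +x
- hazard_switch (a joint): travel of the hazard switch, a square 26 x 26 push switch with a raised triangle in the middle of the fascia, standing 3 above it: 0 = up, 0.004 = fully pressed; springy, about 4 N
- clip_jar: closed jar of trim clips, 60 across, 75 tall, stands a few cm beyond the vent unit; origin at the centre of its underside
- bulb_carton: upright cardboard carton 45 x 45 x 70 tall, stands beyond the vent unit; origin at the centre of its underside
- relay: small black plug-in relay, 28 x 28 x 36 tall, standing on its blades on the robot's side of the unit; origin at the centre of its underside
- tag_block: block of paper tags 60 x 105 x 14 thick, on the robot's side of the unit; origin at the centre of its underside
- screwdriver: screwdriver 210 long, lying on the bench to the right; origin on its underside
- pliers: pliers about 180 long, lying on the bench to the left; origin on the underside between the handles
- tape_roll: roll of tape 90 across, 24 tall, lying flat at the far left; origin at the centre of its underside
- cleaner_can: spray can 60 across, 150 tall, at the far right; origin at the centre of its underside

How it is judged:
At the end, for the whole second after the job is handed in: both thumbwheels rest in their middle click (0.524 rad, within 0.1), the vent unit lies flat within 20 mm of where it was, and the hazard switch is up (value of joint left_wheel between 0.424 and 0.624 rad and velocity of joint left_wheel between -0.3 and 0.3 rad/s and value of joint right_wheel between 0.424 and 0.624 rad and velocity of joint right_wheel between -0.3 and 0.3 rad/s and distance of unit from where it was at the start of the episode below 0.02 m and angle between unit's own z axis and vertical below 0.05 rad and linear speed of unit below 0.02 m/s and value of joint hazard_switch below 0.0015 m); the robot touches nothing.
It fails at once if the vent unit is lifted, tipped or shoved away (over 10 mm up, 0.12 rad or 30 mm) (height (world z) of unit above 0.01 m or angle between unit's own z axis and vertical above 0.12 rad or distance of unit from where it was at the start of the episode above 0.03 m).
It fails at once if the hazard switch is pushed in (over 2.5 mm) (value of joint hazard_switch above 0.0025 m).
It fails at once if a thumbwheel or the fascia is forced (over 35 N) (contact force between any of the fingers, the arm and unit above 35 N).
It fails at once if another thing on the bench is moved (over 25 mm) (distance of any of clip_jar, bulb_carton, relay, tag_block, screwdriver, pliers, tape_roll, cleaner_can from where it was at the start of the episode above 0.025 m).
It also fails if it takes over 40 s, if anything falls off the work surface, if the arm or the gripper's body presses on something with over 40 N, if the wrist force passes 120 N, or if a joint passes its speed limit or range.

ROBOT

A 6-joint arm with a two-finger parallel gripper is mounted at the origin on the work surface. World frame = base frame: x ahead of the robot, y to its left, z up, the work surface at z = 0. Lengths are in m, angles in rad, forces in N, time in s.
With the tool pointing down it reaches from about 0.325 to 0.875 m from the base axis. Payload 4.4 kg.
Tool frame: the origin (TCP) lies at the very end of the fingers, on their centre line; the grasp point (between the pads) lies 19 mm behind it (env.grasp_offset is the distance from the TCP to the grasp point, in m); z points along the fingers, y is the direction in which the jaws open and shut (so a half turn about z gives the same grasp; the last joint's range is limited). The gripper opens to 85 mm and grips with 20 to 120 N. Pads are 22 mm wide; open, the fingers measure 114 mm over their backs; the gripper's body (76 mm by 85 mm) begins 54 mm behind the grasp point. The pads swing forward as they close: fully open they stand 13 mm farther back than shut.
Start: joints at [-1.347, 0.207, 1.542, -0, 1.393, -0.15], TCP at [0.21, -0.535, 0.231] pointing down, gripper open.
Joint ranges: [-2.73, 2.73], [-0.86, 2.22], [0.23, 2.46], [-1.11, 4.25], [0.08, 2.63], [-2.82, 2.82]. Speed limits (rad/s): [2.79, 2.79, 3.14, 3.14, 3.14, 3.14].

INTERFACE

Orientations are given as a rotation vector (axis times angle).
In Python, from workcell import env gives the robot as it stands. The module is installed in compiled form; this text tells all that it offers. Calls block until the motion is done:
- env.movep(position, orientation): joint-space move of the TCP to a pose.
- env.servo_line(position, ori=None, velocity=0.15): straight line of the TCP; ori=None keeps the orientation; velocity is the mean speed in m/s.
- env.move_j(angles): joint-space move.
- env.let_go() and env.clamp(newtons=None): open the fingers fully, or close them until they stop; newtons is the grip in N (None keeps the last).
- env.pause(seconds).
- env.ik(position, orientation): joint angles nearest the present ones, or None.
- env.get_state(): the state.
- env.snapshot(name): name is "side" or "top"; returns a dict with "color" (420x560x3 uint8, red, green, blue), "vfov" (degrees; the focal length in pixels is half the picture's height over the tangent of half this angle, whatever the lens; pixels are square), "cx", "cy" (the principal point, pixels), "R" (3x3) and "t" (3): a world point X has camera coordinates R X + t. Camera axes: x right, y down, z forward; pixel columns grow to the right and rows downward; lengths in m; the calibration is good to about 2 mm. A picture is of the moment at which its call begins. There is no depth.
A pose or a line that the arm cannot do raises env.MotionError and nothing moves.
- env.job_done(): hands the job in, once; it reports no verdict.
The state is a dict: "clock": time; "q": joint angles; "qd": joint speeds; "joint_torque": joint torques, N m; "tcp_pos": TCP position; "tcp_rot": TCP orientation; "ft_force": force on the tool from outside, world axes, zero at the start; "moment": the same for the moment, N m; "grip_width": finger opening in m.
Only numpy, scipy, OpenCV 4.12 (cv2) and the standard library are available. Lean on these libraries where they do the work, as an engineer would, in place of code of your own. Each camera call takes 0.05 s, during which the arm holds its last target. There are 200 camera calls.

## Working session

There is one attempt and no reset: what is moved stays moved. The work goes in short steps, each a Python script; the robot and the scene stay as the last script left them, time stands still between calls to the robot, and variables do not carry over. Pictures are saved under pics/ and viewed, about 8 in all and at most 12, crops included, and the job is handed in when it is done.

```bash
mkdir -p pics
python3 - <<'E'
from workcell import env
import cv2,numpy as np
for n in("top","side"):
    s=env.snapshot(n); cv2.imwrite(f"pics/{n}0.png",s["color"][:,:,::-1]); print(n,s["vfov"],s["cx"],s["cy"],np.round(s["R"],3).tolist(),np.round(s["t"],3))
    print("cam",-np.array(s["R"]).T@s["t"])
print(env.get_state())
E
```

```text
top 50.68954734150615 287.3641452588266 208.08295544473788 [[-0.009, -1.0, 0.011], [-0.982, 0.007, -0.187], [0.187, -0.013, -0.982]] [-0.031  0.56   1.071]
cam [ 0.35011599 -0.02109427  1.15701301]
side 45.88426714356973 275.6988718477709 211.7192917032139 [[-0.884, -0.467, -0.011], [-0.302, 0.589, -0.75], [0.357, -0.66, -0.661]] [0.482 0.245 1.023]
cam [0.13509368 0.75589243 0.86617575]
{'clock': 0.1, 'q': array([-1.34750166e+00,  2.07341901e-01,  1.54286652e+00, -1.64373761e-05,
        1.39350853e+00, -1.50518481e-01]), 'qd': array([ 0.00122996, -0.00278955, -0.00417618,  0.00080302,  0.00102252,
       -0.00048031]), 'joint_torque': array([-5.68620890e-04, -3.84093761e+01, -2.92546195e+01, -4.20899266e-05,
        4.87637080e-03, -2.07856618e-05]), 'tcp_pos': array([ 0.20978698, -0.53459975,  0.23021156]), 'tcp_rot': array([-3.08479172e+00, -5.83381631e-01,  1.46688781e-04]), 'ft_force': array([ 0.43941716, -0.2887464 , -1.09194283]), 'moment': array([-0.06346185,  0.00742053,  0.00191607]), 'grip_width': 0.08589034046596318}
```

View pics/top0.png

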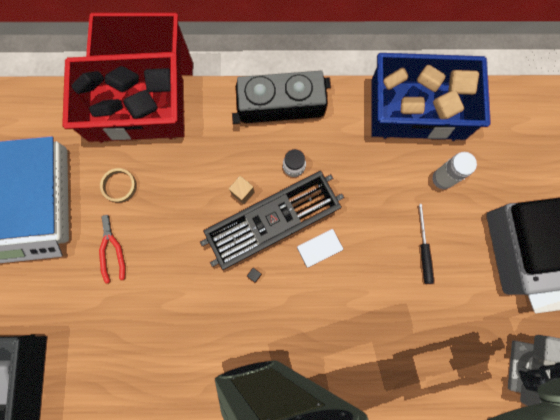

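View pics/side0.png

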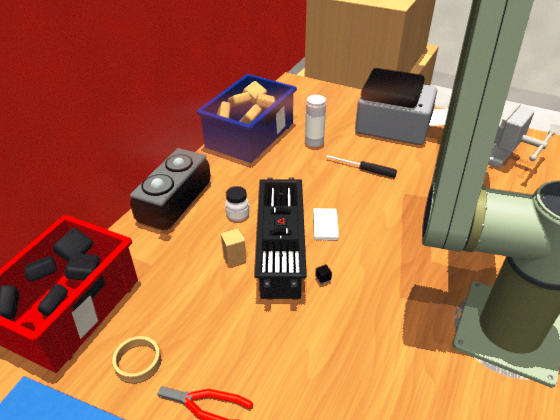

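Top view: the unit is centred near (272,218) and turned about 30°. The shut vent (white flaps) is at image left, the wheels near (250,230) and (288,212), the jar at (294,163), the carton at (241,189), the relay at (254,275) and the tags at (320,248). I'll enlarge both views for measuring.

Run:
```python
import cv2
a=cv2.imread("pics/top0.png")[165:275,195:350]; b=cv2.imread("pics/side0.png")[170:300,225:345]
a=cv2.resize(a,None,fx=5,fy=5,interpolation=cv2.INTER_CUBIC); cv2.imwrite("pics/topc.png",a)
b=cv2.resize(b,None,fx=4.5,fy=4.5,interpolation=cv2.INTER_CUBIC); cv2.imwrite("pics/sidec.png",b)
```

```text
(no output)
```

View pics/topc.png

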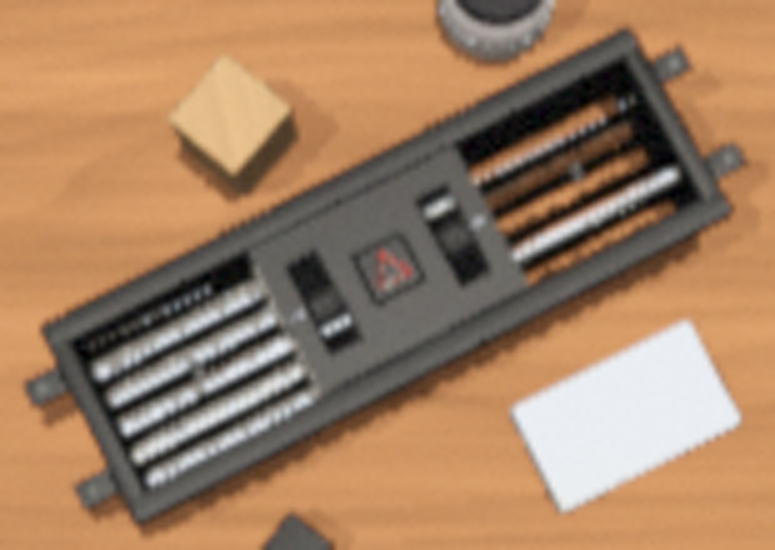

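View pics/sidec.png

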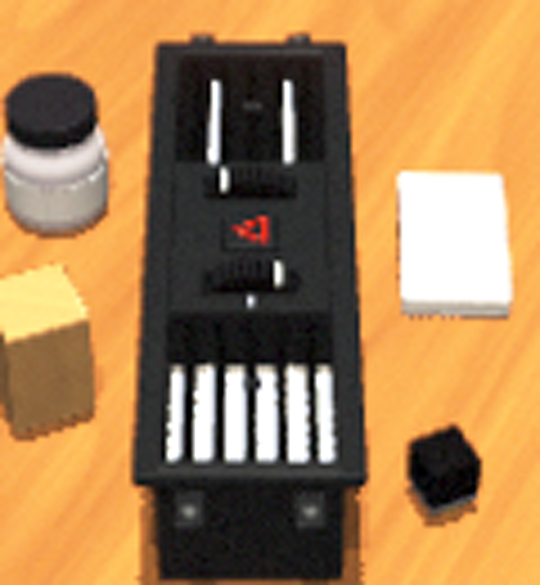

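```bash
cat > h.py <<'E'
import numpy as np, cv2
from workcell import env
def ray(s,u,v):
    f=210/np.tan(np.radians(s["vfov"])/2); R=np.array(s["R"]); C=-R.T@np.array(s["t"])
    d=R.T@np.array([(u-s["cx"])/f,(v-s["cy"])/f,1]); return C,d/np.linalg.norm(d)
def plane(s,u,v,z):
    C,d=ray(s,u,v); return C+d*(z-C[2])/d[2]
def tri(r1,r2):
    A=[];b=[]
    M=[np.eye(3)-np.outer(d,d) for C,d in(r1,r2)]
    X=np.linalg.solve(M[0]+M[1],M[0]@r1[0]+M[1]@r2[0])
    return X,[np.linalg.norm(m@(X-r[0]))*1e3 for m,r in zip(M,(r1,r2))]
E
python3 - <<'E'
from h import *
np.set_printoptions(precision=4,suppress=True)
T=env.snapshot("top");S=env.snapshot("side")
t=lambda p:((p[0]+.5)/5-.5+195,(p[1]+.5)/5-.5+165)
q=lambda p:((p[0]+.5)/4.5-.5+225,(p[1]+.5)/4.5-.5+170)
P={}
for n,p,z in[("FR",(628,32),.085),("NR",(733,205),.085),("NL",(140,518),.085),("FL",(45,330),.085),("haz",(391,270),.088),("tickL",(298,315),.085),("tickR",(480,221),.085),("slotL",(323,300),.09),("slotR",(452,236),.09),("carton",(232,117),.07),("jar",(495,5),.075),("relay",(297,545),.036)]:
    P[n]=plane(T,*t(p),z); print(n,P[n])
for n,a in[("FR",(155,46)),("NR",(347,46)),("NL",(365,482)),("FL",(133,482)),("haz",(251,232)),("tickL",(251,300)),("slotL",(251,277)),("slotR",(250,182))]:
    print("side",n,plane(S,*q(a),.09 if 'slot' in n else .088 if n=='haz' else .085))
print(tri(ray(T,*t((391,270))),ray(S,*q((251,232)))),tri(ray(T,*t((298,315))),ray(S,*q((251,300)))))
for z in("FR","FL","NR","NL"):pass
print("len",np.linalg.norm(P["FR"]-P["FL"]),np.linalg.norm(P["NR"]-P["NL"]),np.linalg.norm(P["FR"]-P["NR"]),np.linalg.norm(P["FL"]-P["NL"]),"wheels",np.linalg.norm(P["slotL"]-P["slotR"]))
y=P["FL"]-P["FR"]+P["NL"]-P["NR"];print("yaw",np.arctan2(-y[0],y[1]))
y=P["slotL"]-P["slotR"];print("yaw wheels",np.arctan2(-y[0],y[1]), "ctr",(P["FL"]+P["FR"]+P["NL"]+P["NR"])/4,(P["slotL"]+P["slotR"])/2)
E
```

```text
FR [ 0.6479 -0.1184  0.085 ]
NR [ 0.5593 -0.1682  0.085 ]
NL [0.4085 0.1212 0.085 ]
FL [0.4997 0.169  0.085 ]
haz [0.5275 0.0005 0.088 ]
tickL [0.5061 0.046  0.085 ]
tickR [ 0.5521 -0.0433  0.085 ]
slotL [0.5126 0.0336 0.09  ]
slotR [ 0.5438 -0.0294  0.09  ]
carton [0.6091 0.0806 0.07  ]
jar [ 0.6652 -0.0522  0.075 ]
relay [0.3971 0.049  0.036 ]
side FR [ 0.6525 -0.1131  0.085 ]
side NR [ 0.555  -0.1628  0.085 ]
side NL [0.4062 0.1285 0.085 ]
side FL [0.5011 0.1775 0.085 ]
side haz [0.5298 0.0042 0.088 ]
side tickL [0.5081 0.0461 0.085 ]
side slotL [0.5134 0.0359 0.09  ]
side slotR [ 0.5473 -0.0282  0.09  ]
(array([0.5296, 0.0011, 0.0851]), [np.float64(1.6700015587857964), np.float64(1.6700015587859147)]) (array([0.5069, 0.0463, 0.0854]), [np.float64(0.9432760317272828), np.float64(0.943276031727228)])
len 0.32334808001991955 0.3263462707183261 0.10166657131606821 0.10293972680553691 wheels 0.07027119409828012
yaw 0.4782469903050814
yaw wheels 0.4595917058290006 ctr [0.5288 0.0009 0.085 ] [0.5282 0.0021 0.09  ]
```

```bash
cat >> h.py <<'E'
np.set_printoptions(precision=4,suppress=True)
yaw=.475; c,s_=np.cos(yaw),np.sin(yaw); ux=np.array([c,s_,0]); uy=np.array([-s_,c,0]); O=np.array([.529,.0015,0])
ori=np.pi*np.array([np.cos(yaw/2),np.sin(yaw/2),0])
def W(x,y,z): return O+x*ux+y*uy+np.array([0,0,z])
def F(n=3):
    f=[]
    for _ in range(n): env.pause(.02); f.append(env.get_state()["ft_force"])
    return np.mean(f,0)
E
python3 - <<'E'
from h import *
env.clamp(20)
env.movep(W(-.007,.036,.2),ori)
env.servo_line(W(-.007,.036,.108))
env.pause(.2)
for _ in range(3):print(F())
s=env.get_state();print(s["clock"],s["tcp_pos"]-W(-.007,.036,.108),s["tcp_rot"]-ori,s["grip_width"],s["q"])
for n in("top","side"):
    cv2.imwrite(f"pics/{n}1.png",env.snapshot(n)["color"][:,:,::-1])
a=cv2.imread("pics/top1.png")[140:290,180:350];b=cv2.imread("pics/side1.png")[150:300,215:345]
cv2.imwrite("pics/m1.png",np.hstack([cv2.resize(a,(453,400),interpolation=2),cv2.resize(b,(347,400),interpolation=2)]))
E
```

```text
[ 0.7071 -0.0831  0.2021]
[ 0.375  -0.3344  0.052 ]
[ 0.0053 -0.1064  0.6312]
4.3667 [ 0.0005 -0.      0.0007] [-0.0005 -0.      0.0021] -0.00013673496249303507 [-0.1109  0.2038  1.8207  0.      1.1156  0.9848]
```

View pics/m1.png

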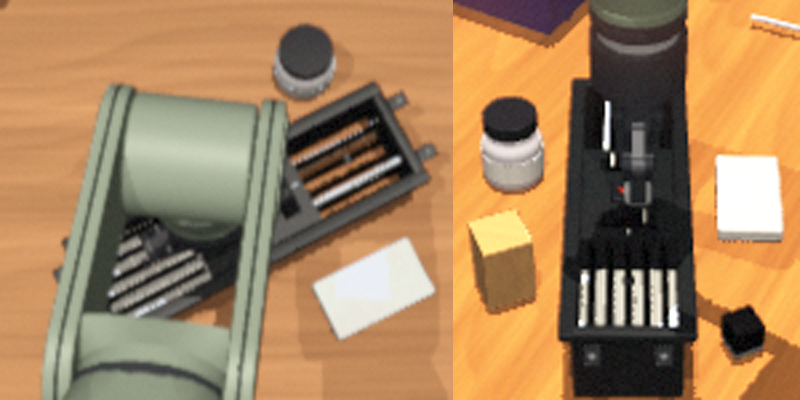

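The side view shows the closed fingertip at about (638,200), just above the left wheel and a little towards its near side, as planned. The force noise is about 0.4 N. Next I press down under force control and roll.

```bash
cat >> h.py <<'E'
def roll(y,x0,x1):
    env.servo_line(W(x0,y,.100),velocity=.05); env.pause(.2); f0=F(8); z=.100
    while True:
        z-=.0004; env.servo_line(W(x0,y,z),velocity=.03); f=F()-f0
        if f[2]>3.5: break
        if z<.088: print("no contact",f); env.servo_line(W(x0,y,.13)); return
    print("contact z",z,env.get_state()["tcp_pos"][2],f)
    for x in np.linspace(x0,x1,9)[1:]:
        env.servo_line(W(x,y,z),velocity=.02); f=F()-f0
        print("x %.4f z %.4f fz %.1f along %.1f"%(x,z,f[2],f@ux))
        if f[2]<3.5: z-=.0003
        if f[2]>5.5: z+=.0003
        if f[2]>15 or np.hypot(*f[:2])>8: print("stop"); break
    env.pause(.2); print("end",F()-f0)
    env.servo_line(W(x1,y,.13),velocity=.05); print("clock",env.get_state()["clock"])
E
python3 -c "
from h import *
roll(.036,-.007,.0075)"
```

```text
contact z 0.09440000000000004 0.09487203270579857 [-1.9933  0.6755  4.86  ]
x -0.0052 z 0.0944 fz 6.2 along -0.8
x -0.0034 z 0.0947 fz 5.5 along -0.4
x -0.0016 z 0.0947 fz 5.2 along 0.3
x 0.0002 z 0.0947 fz 4.9 along 0.5
x 0.0021 z 0.0947 fz 4.8 along 0.4
x 0.0039 z 0.0947 fz 5.4 along 0.5
x 0.0057 z 0.0947 fz 5.6 along 0.8
x 0.0075 z 0.0950 fz 4.4 along 0.7
end [-0.1414  0.5543  4.9102]
clock 12.8083
```

Run:
```python
from h import *
env.servo_line(W(.007,-.036,.13))
roll(-.036,.007,-.0075)
env.servo_line(W(-.0075,-.036,.2))
env.move_j([-1.347,.207,1.542,0,1.393,-.15])
for n in("top","side"):
    cv2.imwrite(f"pics/{n}2.png",env.snapshot(n)["color"][:,:,::-1])
a=cv2.imread("pics/top2.png")[165:275,195:350];b=cv2.imread("pics/side2.png")[170:300,225:345]
cv2.imwrite("pics/m2.png",np.hstack([cv2.resize(a,(451,320),interpolation=2),cv2.resize(b,(295,320),interpolation=2)]))
for n in("top","side"):
    d=cv2.absdiff(cv2.imread(f"pics/{n}0.png"),cv2.imread(f"pics/{n}2.png")).max(2)>60
    k,_,st,_=cv2.connectedComponentsWithStats(d.astype(np.uint8)); print(n,[r.tolist() for r in st[1:] if r[4]>3])
print(env.get_state()["clock"])
```

```text
contact z 0.09440000000000004 0.09498241316821994 [-0.3722  0.6264  5.0036]
x 0.0052 z 0.0944 fz 5.5 along 0.7
x 0.0034 z 0.0947 fz 4.7 along 0.5
x 0.0016 z 0.0947 fz 5.1 along 0.5
x -0.0002 z 0.0947 fz 5.8 along 0.1
x -0.0021 z 0.0950 fz 3.9 along 0.1
x -0.0039 z 0.0950 fz 3.6 along -0.1
x -0.0057 z 0.0950 fz 3.4 along -0.8
x -0.0075 z 0.0947 fz 4.4 along -1.0
end [-0.311  -1.9765  4.6309]
clock 22.2333
top [[306, 184, 14, 7, 32], [292, 188, 33, 20, 133], [300, 190, 5, 4, 10], [295, 193, 4, 4, 8], [328, 198, 3, 3, 7], [298, 203, 10, 5, 16], [301, 203, 32, 19, 94], [280, 204, 6, 5, 19], [312, 205, 4, 3, 6], [283, 209, 6, 4, 15], [304, 209, 5, 3, 7], [305, 210, 9, 5, 9], [299, 212, 4, 3, 5], [256, 222, 6, 5, 17], [227, 224, 6, 4, 9], [241, 225, 3, 2, 5], [235, 227, 3, 3, 6], [223, 228, 2, 2, 4], [259, 228, 6, 4, 17], [227, 232, 3, 2, 5], [219, 232, 35, 21, 152], [214, 238, 3, 2, 5], [250, 247, 3, 3, 5], [246, 250, 3, 2, 4], [497, 338, 7, 11, 48], [490, 352, 4, 3, 10], [543, 356, 17, 10, 130], [449, 359, 7, 11, 40], [525, 368, 7, 14, 65], [546, 370, 4, 4, 15]]
side [[272, 188, 2, 6, 12], [275, 189, 5, 18, 65], [288, 188, 8, 19, 79], [270, 195, 2, 12, 20], [280, 196, 7, 16, 49], [274, 207, 2, 6, 11], [279, 227, 3, 6, 15], [286, 228, 2, 6, 12], [275, 247, 5, 26, 59], [290, 249, 4, 3, 9], [295, 248, 5, 25, 74], [262, 251, 4, 22, 78], [268, 251, 2, 3, 5], [281, 251, 6, 22, 42], [268, 257, 1, 5, 5]]
25.1
```

View pics/m2.png

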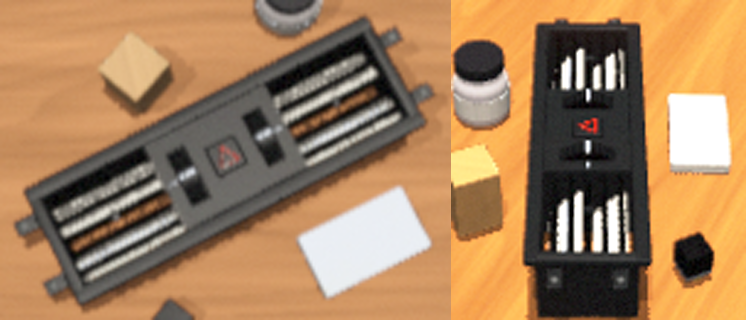

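Both white lines are level with their ticks (side crop, about (588,95) and (588,155)) and both vents are half open. The only image changes are in the wheels, flaps and the arm area, so nothing else has moved. The arm is clear, so I'm handing in.

```bash
python3 -c "
from workcell import env
env.pause(.3); env.job_done(); print(env.get_state()['clock'])"
```

```text
the job is handed in; nothing more can be done
the job is handed in; nothing more can be done
```

I rolled the left wheel one click away and the right wheel one click back, using the closed fingertip, and handed the job in. The arm was back at its start pose, clear of everything, at about 25 s on the clock. The system gives no verdict on the result.

- **Force:** I pressed with about 3.4 to 6.2 N down on each wheel. One reading on the left wheel, 6.2 N, was slightly above the 3 to 6 N guide, far below the 35 N limit.
- **Wheels and vents:** In the last pictures both white lines are level with their ticks and both vents are half open.
- **Rest of the bench:** Comparing before and after pictures showed changes only at the wheels, flaps and robot arm. The unit and the other things have not visibly moved, and the hazard switch looks up. I judged the switch only from the pictures.
- **Measurements:** The two camera views disagreed by about 2 to 4 mm around the wheels and switch, and by up to 8 mm at the unit's outer corners. Contact came at the expected wheel-top height of 95 mm.

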